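Turn the spice carousel to the red-capped jar

TASK

Turn the spice carousel by pushing the notched rim of its tray with a fingertip until the red-capped jar on it stands at the front, in line with the yellow arrow on the carousel's foot, and leave it at rest there. Do not touch or lift the jars, let all four ride along standing in their places, and leave the mug, the jar and the bottle beside the carousel where they are.

Things in the scene. Friction and masses are not known exactly. Their poses are not given: they have to be found in the camera images.
- carousel_base: fixed black foot of the spice carousel, 170 mm across, 10 mm high; a tongue 44 mm wide, 6 mm high runs out under the tray to 198 mm from the axis, with a flat yellow arrow on its end (top at 7 mm) that marks the front. Origin on the vertical turning axis at worktop height; its -x axis points along the tongue to the front, roughly towards the robot; z up
- carousel: white turntable, 300 mm across, underside 16 mm and upper face 38 mm above the worktop; turns many turns either way, friction about 0.2 N m, stops when not pushed. Rim: six blue lobes (r 105 to 150 mm, top at 42 mm) at 0, 60, .. 300 deg from its x axis, six finger notches between them at 30, 90, .. 330 deg. Origin on the turning axis at worktop height, z up; x turns with the tray
- notch (a point): the notch at 30 deg of the turntable's own frame (all six are alike): the point on its middle line 138 mm from the axis, at the tray's upper face, 38 mm above the worktop. A notch is 30 mm deep (its floor 120 mm from the axis), 59 mm wide at the rim, 48 mm at its floor, with radial side walls, and open right down to the worktop; a fingertip let down into it pushes its side wall to turn the tray
- front_place (a point): the point level with the tray's upper face, 60 mm from the axis straight towards the yellow arrow, 38 mm above the worktop, fixed to the foot: where a jar that faces front has its centre. Origin is that point
- jar_red_cap: the jar wanted at the front: the only jar with a red cap on the carousel, white label with red and green, 44 mm across, 110 mm tall, loose on the tray. Origin at the centre of its underside, z up
- jar_white_low: low jar with white cap and orange label on the carousel, 40 mm across, 71 mm tall, loose. Origin at the centre of its underside, z up
- jar_white_slim: slim jar with white cap and light green label on the carousel, 34 mm across, 89 mm tall, loose. Origin at the centre of its underside, z up
- jar_black_cap: small dark jar with black cap on the carousel, 37 mm across, 84 mm tall, loose. Origin at the centre of its underside, z up
- mug: white mug standing left of the carousel, 82 mm across, 94 mm tall, 112 mm with its handle (handle to its -y). Origin under its middle, z up
- jar_tall: jar with black cap and purple label standing right of the carousel on the worktop, 43 mm across, 132 mm tall. Origin at the centre of its underside, z up
- dark_bottle: slim dark bottle with green cap standing right of the carousel on the worktop, 46 mm across, 188 mm tall. Origin at the centre of its underside, z up
Things that resemble listed ones, but are neither listed nor needed, are in the scene too. Leave any turquoise look-alike of the jar_white_low alone.

How it is judged:
By the outcome, as a careful person would: the job done as asked, in the order asked, and still so for the second after the job is handed in, with the robot touching nothing.
It also fails if it takes over 72 s, if anything falls off the work surface, if the arm or the gripper's body presses on something with over 40 N, if the wrist force passes 120 N, or if a joint passes its speed limit or range.

ROBOT

A 6-joint arm with a two-finger parallel gripper is mounted at the origin on a cart in front of the work surface, level with it; the furniture and walls round the work are solid. World frame = base frame: x ahead of the robot, y to its left, z up, the work surface at z = 0. Lengths are in m, angles in rad, forces in N, time in s.
With the tool pointing down it reaches from about 0.325 to 0.9 m from the base axis. Payload 6.1 kg.
Tool frame: the origin (TCP) lies between the finger pads; the fingertips stand 11 mm ahead of it and the grasp point (between the pads) lies 8 mm behind it; z points along the fingers, y is the line along which they close (so a half turn about z gives the same grasp; the last joint's range is limited). The gripper opens to 85 mm and grips with 20 to 120 N. Pads are 22 mm wide; open, the fingers measure 114 mm over their backs; the gripper's body (76 mm by 85 mm) begins 54 mm behind the grasp point. The pads swing forward as they close: fully open they stand 13 mm farther back than shut.
Start: joints at [1.095, 0.22, 1.526, -0, 1.395, -0.126], TCP at [0.214, 0.587, 0.212] pointing down, gripper open.
Joint ranges: [-2.98, 2.98], [-0.91, 2.08], [0.09, 2.57], [-1.24, 4.39], [0.2, 2.65], [-2.68, 2.68]. Speed limits (rad/s): [2.57, 2.57, 3.01, 3.14, 3.14, 3.14].

INTERFACE

Orientations are given as a unit quaternion [w, x, y, z].
In Python, from rig import manip, planner, vision, trace, place_of gives the robot as it stands. The module is installed in compiled form; this text tells all that it offers. Calls block until the motion is done:
- manip.move_pose(position, orientation): joint-space move of the TCP to a pose.
- manip.movel(position, rotation=None, max_speed=0.15, max_force=None): straight line of the TCP; rotation=None keeps the orientation; max_speed is the mean speed in m/s. With max_force (N) it stops when the force on the tool has changed by that much, and returns True; else False.
- manip.set_joints(angles): joint-space move.
- manip.let_go() and manip.grab(): open the fingers fully, or close them until they stop; the grip force is fixed at half the most.
- manip.sleep(seconds).
- planner.ik(position, orientation): joint angles nearest the present ones, or None.
- manip.observe(): the state.
- vision.get_image(name): name is "scene" or "top"; returns a dict with "image" (480x640x3 uint8, red, green, blue), "fovy" (degrees; the focal length in pixels is half the picture's height over the tangent of half this angle, whatever the lens; pixels are square), "cx", "cy" (the principal point, pixels), "rvec" (rotation vector, rad) and "tvec" (3), from world to camera coordinates, as OpenCV has them. Camera axes: x right, y down, z forward; pixel columns grow to the right and rows downward; lengths in m; the calibration is good to about 2 mm. A picture is of the moment at which its call begins. There is no depth.
A pose or a line that the arm cannot do raises manip.IKError and nothing moves.
- manip.finish_job(): hands the job in; it is judged then, once.
Trained networks look in a picture, given as the dict that the camera call returned (one of the last four; its "shot" number tells which), for a name from the list of things; names that differ only in an ending like _2 or _b are one class to them, and where a whole thing is asked for, a point or a joint stands for the part that bears it (a point fixed in the world has none). Each returns a list of dicts, best first, with "p" (0 to 1); they miss things now and then, are a little off and sometimes report something else, mostly with a low value. They report only what shows in the picture. A call takes as long as a camera call. They do not tell look-alikes from the thing itself.
- trace(query, picture): "pixels" (480x640 bool, what is visible of it).
- place_of(query, picture): "centre" ([x, y, z] in m, in the coordinates of the camera as it stood for that picture, good to about 4 mm: a listed point, or the origin of a listed thing).
The state is a dict: "t": time; "joint_positions": joint angles; "qd": joint speeds; "joint_torque": joint torques, N m; "tcp_pos": TCP position; "orientation": TCP orientation; "force": force on the tool from outside, world axes, zero at the start; "ft_torque": the same for the moment, N m; "width": finger opening in m; "grasp_force": force on a finger pad.
Only numpy, scipy, OpenCV 4.12 (cv2) and the standard library are available. Lean on these libraries where they do the work, as an engineer would, in place of code of your own. Each camera call takes 0.05 s, during which the arm holds its last target. There are 200 camera calls.

## Working session

There is one attempt and no reset: what is moved stays moved. The work goes in short steps, each a Python script; the robot and the scene stay as the last script left them, time stands still between calls to the robot, and variables do not carry over. Pictures are saved under pics/ and viewed, at most 10 in all, crops included, and the job is handed in when it is done.

```bash
mkdir -p pics; cat > h.py <<'E'
import numpy as np, cv2
from rig import manip, planner, vision, trace, place_of
def RT(p): return cv2.Rodrigues(np.array(p["rvec"],float))[0], np.array(p["tvec"],float).ravel()
def f(p): return 240/np.tan(np.radians(p["fovy"])/2)
def world(p,c): R,t=RT(p); return R.T@(np.array(c)-t)
def pix(p,X): R,t=RT(p); c=R@np.array(X)+t; return np.array([p["cx"]+f(p)*c[0]/c[2],p["cy"]+f(p)*c[1]/c[2]])
def ray(p,u,v,z):
    R,t=RT(p); d=R.T@np.array([(u-p["cx"])/f(p),(v-p["cy"])/f(p),1]); o=-R.T@t; return o+d*(z-o[2])/d[2]
def save(p,n): cv2.imwrite("pics/"+n+".png",p["image"][:,:,::-1])
E
python3 - <<'E'
from h import *
np.set_printoptions(precision=3,suppress=True)
for n in ["scene","top"]:
    p=vision.get_image(n); save(p,n+"0")
    for q in ["carousel_base","carousel","notch","front_place","jar_red_cap","jar_white_low","jar_white_slim","jar_black_cap","mug","jar_tall","dark_bottle"]:
        for r in place_of(q,p)[:4]:
            w=world(p,r["centre"]); print(n,q,round(r["p"],2),w,pix(p,w).round())
o=manip.observe();print(o["t"],o["orientation"],o["width"])
E
```

```text
scene carousel 0.89 [0.519 0.037 0.002] [298. 258.]
scene jar_red_cap 0.81 [0.558 0.085 0.044] [290. 232.]
scene jar_white_low 0.98 [ 0.541 -0.019  0.033] [323. 250.]
scene jar_white_low 0.73 [ 0.554 -0.185 -0.001] [387. 279.]
scene jar_white_low 0.68 [ 0.672 -0.187 -0.   ] [407. 257.]
scene jar_white_slim 0.63 [ 0.481 -0.008  0.037] [307. 258.]
scene jar_black_cap 0.58 [0.505 0.095 0.04 ] [276. 241.]
scene jar_tall 0.6 [ 0.442 -0.397  0.001] [460. 334.]
top carousel 0.92 [0.521 0.039 0.004] [302. 244.]
top notch 0.9 [0.646 0.087 0.039] [284. 199.]
top jar_red_cap 0.88 [0.564 0.081 0.04 ] [286. 227.]
top jar_white_low 0.7 [ 0.447 -0.394 -0.002] [454. 266.]
top jar_white_low 0.69 [0.502 0.094 0.035] [282. 249.]
top jar_white_low 0.63 [ 0.545 -0.011  0.037] [319. 233.]
top jar_white_low 0.61 [ 0.673 -0.187 -0.004] [377. 192.]
top jar_white_slim 0.46 [ 0.484 -0.009  0.036] [319. 254.]
top jar_black_cap 0.57 [0.503 0.095 0.035] [282. 248.]
top mug 0.87 [ 0.505  0.373 -0.001] [186. 252.]
top jar_tall 0.72 [ 0.445 -0.392 -0.003] [453. 267.]
top dark_bottle 0.85 [ 0.575 -0.367  0.001] [441. 223.]
1.2 [-0.     0.174  0.985 -0.   ] 0.08518011953620953
```

View pics/scene0.png

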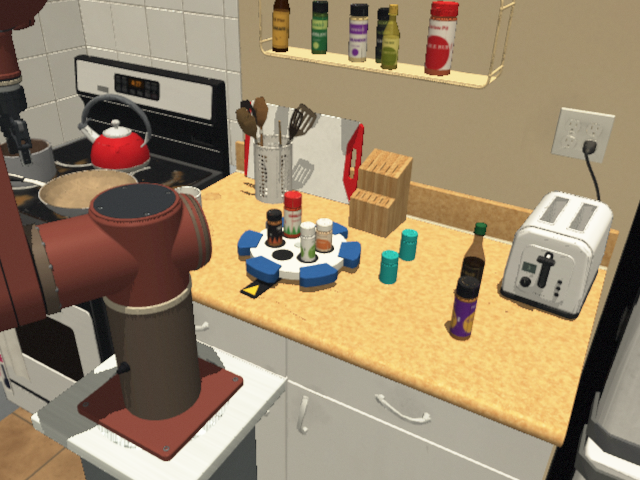

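```bash
python3 -c "
import cv2
for n,(x0,y0,x1,y1) in {'top':(210,150,410,300),'scene':(210,150,410,300)}.items():
    a=cv2.imread(f'pics/{n}0.png')[y0:y1,x0:x1]; cv2.imwrite(f'pics/{n}0c.png',cv2.resize(a,(800,600),interpolation=cv2.INTER_CUBIC))"
```

```text
(no output)
```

View pics/top0c.png

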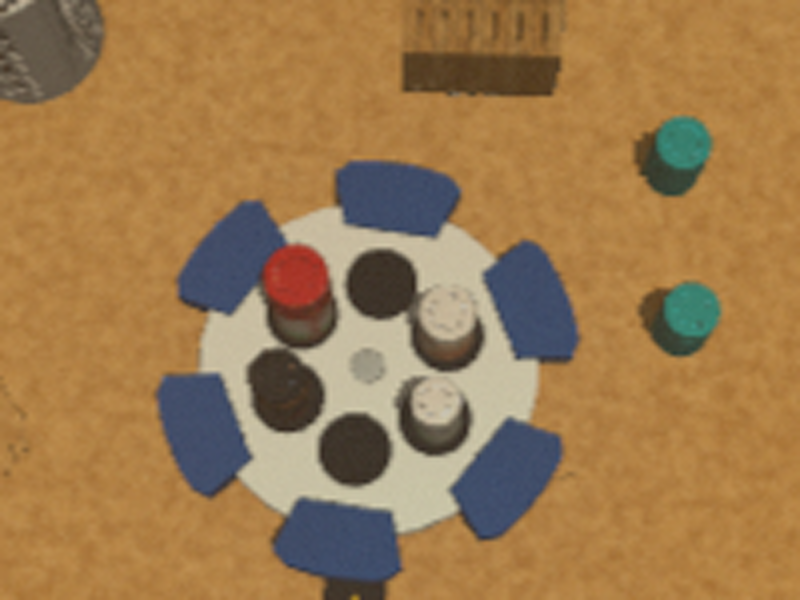

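View pics/scene0c.png

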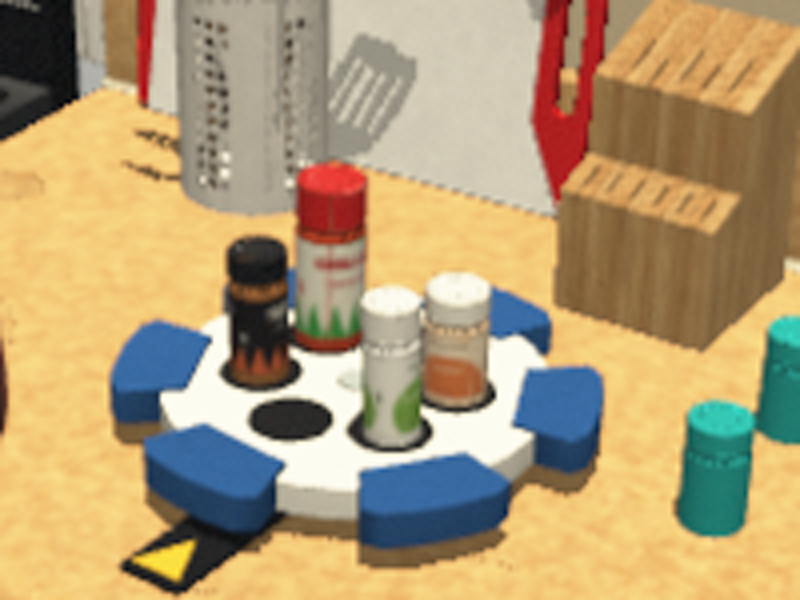

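The wanted jar is the red-capped one on the carousel, base at top-view pixel (286,231) and scene pixel (292,232). The things that could be mistaken for it are the red-capped jar on the shelf, scene (441,38), and the red kettle, (118,145). Of the white-capped jars, only the two on the tray, scene (307,240) and (324,235), are listed. The turquoise ones at (409,244) and (389,267) are look-alikes. The arrow is at scene (258,288). Next I measure the geometry.

```bash
cat >> h.py <<'E'
from scipy.optimize import least_squares
def measure(p):
    im=p["image"]; hsv=cv2.cvtColor(im,cv2.COLOR_RGB2HSV)
    W=lambda m,z: np.array([ray(p,u,v,z)[:2] for v,u in np.argwhere(m)])
    box=np.zeros(im.shape[:2],bool); box[150:340,200:400]=1
    yl=(hsv[...,0]>24)&(hsv[...,0]<34)&(hsv[...,1]>190)&(hsv[...,2]>120)&box
    bl=(hsv[...,0]>105)&(hsv[...,0]<125)&(hsv[...,1]>100)&box
    B=W(bl,.042)
    # circle: outer boundary of lobes, model r<=0.15: fit by template of points
    c,r=cv2.minEnclosingCircle(B.astype(np.float32)); c=np.array(c)
    d=B-c; ph=np.angle(np.exp(6j*np.arctan2(d[:,1],d[:,0])).mean())/6
    Y=W(yl,.007) if yl.any() else np.zeros((0,2))
    return c,r,np.degrees(ph)%60,Y
E
python3 - <<'E'
from h import *
np.set_printoptions(precision=4,suppress=True)
p=vision.get_image("top")
c,r,ph,Y=measure(p); print("c",c,r,"lobe",ph,"nY",len(Y), Y.mean(0) if len(Y) else "")
for n in ["top","scene"]:
    p=vision.get_image(n)
    for q in ["carousel_base","carousel","front_place","notch","jar_red_cap","jar_white_slim","jar_black_cap","jar_white_low"]:
        for k in place_of(q,p)[:1]:
            w=world(p,k["centre"]); d=w[:2]-c; print(n,q,w,"r",np.hypot(*d),"ang",np.degrees(np.arctan2(d[1],d[0])))
    hsv=cv2.cvtColor(p["image"],cv2.COLOR_RGB2HSV); 
    m=(hsv[...,0]>20)&(hsv[...,0]<35)&(hsv[...,1]>200)&(hsv[...,2]>180); m[:270]=0; m[310:]=0; m[:,:230]=0; m[:,310:]=0
    uv=np.argwhere(m); 
    if len(uv): 
        u=uv.mean(0); w=ray(p,u[1],u[0],.007); d=w[:2]-c; print(n,"arrow px",u[::-1],len(uv),w,np.hypot(*d),np.degrees(np.arctan2(d[1],d[0])))
    if n=="top": cv2.imwrite("pics/t1.png",cv2.resize(p["image"][280:320,270:330,::-1],None,fx=10,fy=10,interpolation=cv2.INTER_NEAREST))
E
```

```text
c [0.5204 0.0381] 0.1468057930469513 lobe 48.37523691930599 nY 0 
top carousel [0.5219 0.041  0.0053] r 0.0032347788973452747 ang 63.184174021784
top front_place [0.4997 0.0988 0.0386] r 0.06412403870477797 ang 108.84849297095563
top notch [0.6478 0.0867 0.0401] r 0.1363408296600048 ang 20.876614523849028
top jar_red_cap [0.5621 0.0797 0.0361] r 0.0589887071114759 ang 44.948652176657795
top jar_white_slim [ 0.4826 -0.0097  0.0375] r 0.06093288550636217 ang -128.30120405713504
top jar_black_cap [0.5017 0.0957 0.0388] r 0.06059488095776029 ang 107.94834092759208
top jar_white_low [ 0.55   -0.1848 -0.0004] r 0.22487312974343532 ang -82.43635519852091
top arrow px [297.68 306.14] 50 [0.3428 0.0528 0.007 ] 0.17816538912389318 175.2658374918515
scene carousel_base [ 0.4413 -0.3938 -0.0015] r 0.4390822719514059 ang -100.37259535106853
scene carousel [0.5202 0.0346 0.0015] r 0.003479931675148279 ang -92.83349506840587
scene jar_red_cap [0.5617 0.0872 0.039 ] r 0.06418539604314843 ang 49.98115593450772
scene jar_white_slim [ 0.4803 -0.009   0.0372] r 0.06180139857220919 ang -130.40585833352466
scene jar_black_cap [0.5031 0.0972 0.0419] r 0.06162608365869195 ang 106.34198782612792
scene jar_white_low [ 0.6695 -0.1829 -0.0008] r 0.2665316637751166 ang -55.98595932187758
```

View pics/t1.png

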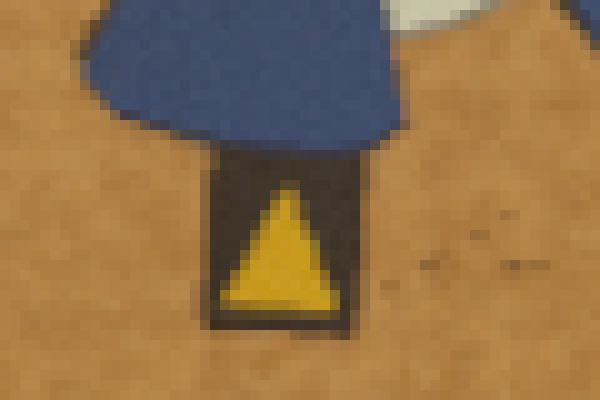

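```bash
cat >> h.py <<'E'
from scipy.spatial.transform import Rotation as Ro
C=np.array([.5204,.0381]); SG=1
def pose(a,z,r=.138,sg=1):
    a=np.radians(a); y=sg*np.array([-np.sin(a),np.cos(a),0]); zt=np.array([0,0,-1.]); x=np.cross(y,zt)
    q=Ro.from_matrix(np.c_[x,y,zt]).as_quat()[[3,0,1,2]]
    return [C[0]+r*np.cos(a),C[1]+r*np.sin(a),z],q
E
python3 - <<'E'
from h import *
np.set_printoptions(precision=2,suppress=True)
for sg in (1,-1):
    for a in (78,110,145,180,215): print(sg,a,planner.ik(*pose(a,.037,sg=sg)))
o=[world(p,k["centre"]) for p in [vision.get_image("top")] for k in place_of("carousel",p)[:1]];print(o)
E
```

```text
1 78 None
1 110 None
1 145 [ 0.09 -0.05  2.18 -0.    1.02  2.28]
1 180 [-0.11 -0.16  2.27 -0.    1.03  1.46]
1 215 [-0.29 -0.09  2.21 -0.    1.02  0.67]
-1 78 [ 0.17  0.29  1.79 -0.    1.06  0.38]
-1 110 [ 0.18  0.13  1.98 -0.    1.02 -0.17]
-1 145 [ 0.09 -0.05  2.18 -0.    1.02 -0.87]
-1 180 [-0.11 -0.16  2.27 -0.    1.03 -1.68]
-1 215 [-0.29 -0.09  2.21 -0.    1.02 -2.48]
[array([0.52, 0.04, 0.  ])]
```

```bash
python3 - <<'E'
from h import *
manip.grab()
manip.move_pose(*pose(78.4,.25,sg=-1))
P,q=pose(78.4,.10,sg=-1); manip.movel(P,max_speed=.2)
P,q=pose(78.4,.037,sg=-1); print("hit",manip.movel(P,max_speed=.06,max_force=6))
o=manip.observe(); print(o["t"],o["tcp_pos"],o["force"],o["width"])
for a in (84,90):
    P,q=pose(a,.037,sg=-1); print(manip.movel(P,q,max_speed=.05,max_force=10)); print(manip.observe()["force"])
p=vision.get_image("top"); print(measure(p)[:3]); save(p,"top2")
s=vision.get_image("scene"); a=np.vstack([cv2.resize(x["image"][150:300,210:410,::-1],(400,300)) for x in (p,s)]); cv2.imwrite("pics/m2.png",a)
print(manip.observe()["t"])
E
```

```text
hit False
7.0417 [0.54860969 0.17336297 0.03753445] [-0.35810012 -1.21644466  0.70620713] -1.3428525741081569e-05
False
[-0.70444875  0.07190671  0.51297871]
False
[ 0.94916922 -0.61726348 -0.03955625]
(array([0.52055138, 0.03835131]), 0.1470417082309723, np.float64(47.47845492286251))
8.0
```

View pics/m2.png

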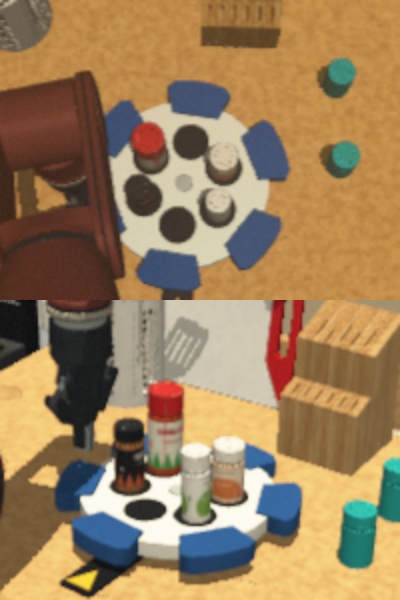

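```bash
cat >> h.py <<'E'
def lobes(p):
    "angles mod 60 of fully seen lobes, by connected component"
    hsv=cv2.cvtColor(p["image"],cv2.COLOR_RGB2HSV)
    bl=((hsv[...,0]>105)&(hsv[...,0]<125)&(hsv[...,1]>100)).astype(np.uint8); bl[:150]=0;bl[340:]=0;bl[:,:200]=0;bl[:,400:]=0
    n,L,S,_=cv2.connectedComponentsWithStats(bl); out=[]
    for i in range(1,n):
        if S[i,4]<60: continue
        B=np.array([ray(p,u,v,.042)[:2] for v,u in np.argwhere(L==i)])-C; c=B.mean(0)
        out.append((int(S[i,4]),round(float(np.degrees(np.arctan2(c[1],c[0])))%360,1),round(float(np.hypot(*c)),4)))
    return out
E
python3 - <<'E'
from h import *
im={"image":cv2.imread("pics/top0.png")[:,:,::-1].copy()}
p=vision.get_image("top")
print(lobes(dict(p,**im))); print(lobes(p))
o=manip.observe(); s=vision.get_image("scene"); t=np.array(o["tcp_pos"]); print(t,pix(s,t-[0,0,.011]),pix(s,[*t[:2],.037]))
for a in (94,98):
    P,q=pose(a,.037,sg=-1); print(manip.movel(P,q,max_speed=.05,max_force=10),manip.observe()["force"])
    p=vision.get_image("top"); print(lobes(p))
s=vision.get_image("scene"); cv2.imwrite("pics/s3.png",cv2.resize(s["image"][180:280,220:370,::-1],(750,500),interpolation=cv2.INTER_CUBIC))
E
```

```text
[(122, 223.6, 0.1253), (108, 177.6, 0.1319)]
[(72, 348.3, 0.1169), (258, 46.5, 0.1222), (146, 221.0, 0.1251), (448, 169.9, 0.1236)]
[0.52094925 0.17608289 0.03717446] [252.30068748 234.66591661] [252.17125578 230.9450296 ]
False [ 0.73980301  0.61284102 -0.7420455 ]
[(72, 354.1, 0.1153), (262, 46.8, 0.1223), (160, 221.7, 0.125), (449, 169.8, 0.1234)]
False [-1.00107453  0.44651921  0.42877091]
[(61, 341.9, 0.1218), (253, 47.5, 0.122), (185, 222.0, 0.1242), (447, 169.9, 0.1235)]
```

View pics/s3.png

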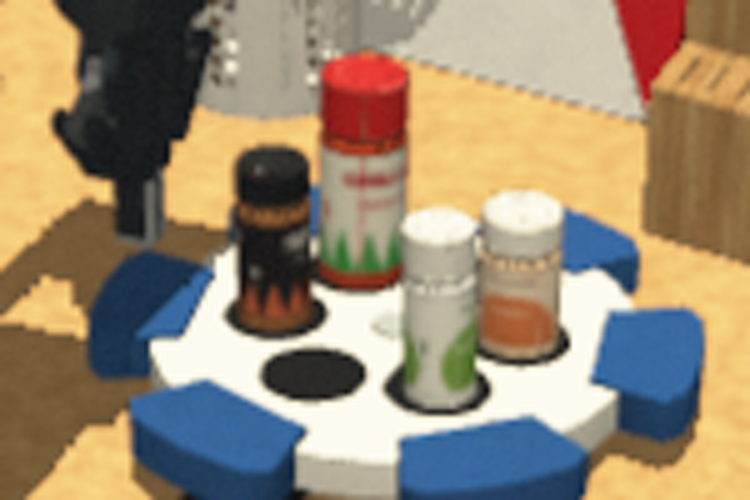

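```bash
python3 - <<'E'
from h import *
s=vision.get_image("scene"); t=np.array(manip.observe()["tcp_pos"]); print(t)
for z in (.02,.026,.04,.05,.06): print(z,pix(s,[*t[:2],z]))
p=vision.get_image("top"); print(ray(p,294.5,285,.042)[:2]-C)
im=cv2.imread("pics/top0.png")[:,:,::-1]; print(cv2.cvtColor(im[280:290,290:298].copy(),cv2.COLOR_RGB2HSV).mean((0,1)),cv2.cvtColor(p["image"][280:290,290:298].copy(),cv2.COLOR_RGB2HSV).mean((0,1)))
E
```

```text
[0.50168473 0.17478455 0.03716484]
0.02 [248.380485   240.09209142]
0.026 [248.30022208 238.02729461]
0.04 [248.11165368 233.17629489]
0.05 [247.97584632 229.68259486]
0.06 [247.83909832 226.16469635]
[-0.12160142  0.02153762]
[110.5125  98.3375 103.85  ] [109.225  112.4375 112.875 ]
```

The tray has not moved: lobe centre still at 170°. The tip's pixel (248,228) puts it at about z = 0.05, so the shut fingertip is riding above the lobes. I'll go back over the notch and lower it with a force guard.

```bash
python3 - <<'E'
from h import *
P,q=pose(79.5,.045,sg=-1); print(manip.movel(P,q,max_speed=.08,max_force=10))
P,q=pose(79.5,.012,sg=-1); print("hit",manip.movel(P,q,max_speed=.04,max_force=6))
o=manip.observe(); print(o["t"],o["tcp_pos"],o["force"],o["width"])
for a in (86,92,98):
    P,q=pose(a,o["tcp_pos"][2] if o["tcp_pos"][2]>.013 else .012,sg=-1); print(manip.movel(P,q,max_speed=.05,max_force=15),manip.observe()["force"])
    p=vision.get_image("top"); print(lobes(p))
s=vision.get_image("scene"); cv2.imwrite("pics/s4.png",cv2.resize(s["image"][180:280,220:370,::-1],(750,500),interpolation=cv2.INTER_CUBIC))
print(manip.observe()["tcp_pos"])
E
```

```text
False
hit False
10.725 [0.54583708 0.17381292 0.01225574] [-0.70231896 -0.19859296  0.56986671] 4.553668440170899e-05
False [-0.18143992  0.26938616 -0.30019377]
[(75, 344.8, 0.118), (221, 45.7, 0.1218), (159, 222.3, 0.1243), (447, 170.4, 0.1238)]
False [-0.2549622   0.22388044 -0.69529748]
[(189, 49.8, 0.1205), (164, 228.1, 0.1239), (449, 176.2, 0.1237)]
False [0.06468264 0.5762235  0.88345657]
[(61, 354.8, 0.1216), (135, 53.4, 0.1185), (61, 132.6, 0.11), (437, 182.2, 0.1235)]
[0.50139345 0.17474241 0.01197771]
```

View pics/s4.png

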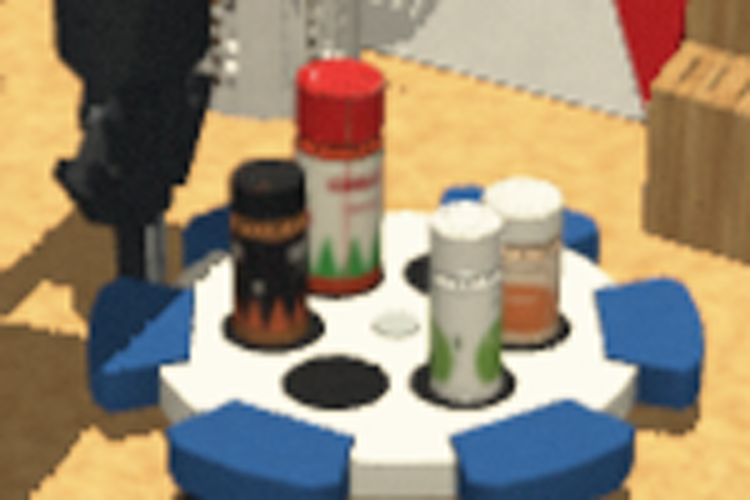

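The finger is in the notch at crop (140,270) and the tray follows one-to-one, now 12° round with all jars standing. I'll push on to just short of the goal, then measure.

```bash
python3 - <<'E'
from h import *
for a in range(104,206,6):
    a=min(a,203); P,q=pose(a,.012,sg=-1)
    if manip.movel(P,q,max_speed=.06,max_force=20): print("stop",a); break
o=manip.observe(); print(o["t"],o["tcp_pos"],o["force"])
p=vision.get_image("top"); print(lobes(p))
s=vision.get_image("scene")
for n in (p,s):
  for q in ["carousel","jar_red_cap","jar_white_slim","jar_black_cap","jar_white_low"]:
    for k in place_of(q,n)[:2]:
        w=world(n,k["centre"]); d=w[:2]-C; print(q,round(k["p"],2),w.round(3),np.hypot(*d).round(3),np.degrees(np.arctan2(d[1],d[0])).round(1))
cv2.imwrite("pics/m5.png",np.vstack([cv2.resize(x["image"][150:320,210:410,::-1],(353,300)) for x in (p,s)]))
E
```

```text
18.9333 [ 0.39063653 -0.00884145  0.01195035] [-0.04493226 -0.20623442  0.28889009]
[(156, 277.4, 0.1218)]
carousel 0.81 [0.521 0.037 0.002] 0.001 -59.5
jar_red_cap 0.47 [0.468 0.055 0.041] 0.055 162.4
jar_white_slim 0.46 [0.579 0.022 0.037] 0.061 -15.6
jar_white_slim 0.4 [0.52  0.039 0.001] 0.001 123.8
jar_black_cap 0.5 [ 0.477 -0.001  0.039] 0.058 -137.9
jar_white_low 0.73 [ 0.671 -0.187 -0.002] 0.27 -56.3
jar_white_low 0.69 [0.564 0.087 0.035] 0.065 48.4
carousel 0.95 [0.519 0.038 0.002] 0.002 -167.0
jar_white_slim 0.57 [0.577 0.023 0.037] 0.058 -14.7
jar_black_cap 0.52 [ 0.481 -0.002  0.039] 0.056 -134.8
jar_white_low 0.8 [ 0.554 -0.185  0.001] 0.225 -81.4
jar_white_low 0.79 [ 0.669 -0.186 -0.002] 0.269 -56.5
```

View pics/m5.png

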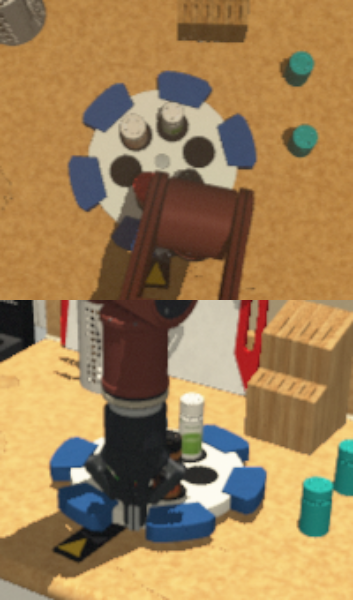

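```bash
cat >> h.py <<'E'
def retreat(a):
    P,q=pose(a-3,.012,sg=-1); manip.movel(P,q,max_speed=.05)
    P,q=pose(a-3,.25,sg=-1); manip.movel(P,max_speed=.15)
    j=list(manip.observe()["joint_positions"]); j[0]=1.2; manip.set_joints(j)
def look(tag):
    p=vision.get_image("top"); s=vision.get_image("scene"); print(lobes(p), measure(p)[:3])
    for n in (p,s):
      for q in ["carousel","jar_red_cap","jar_white_slim","jar_black_cap","jar_white_low"]:
        for k in place_of(q,n)[:4]:
          w=world(n,k["centre"]); d=w[:2]-C
          if np.hypot(*d)<.09: print(q,round(k["p"],2),w.round(3),np.hypot(*d).round(3),np.degrees(np.arctan2(d[1],d[0])).round(1)%360)
    cv2.imwrite(f"pics/{tag}.png",np.hstack([cv2.resize(x["image"][160:320,220:380,::-1],(400,400),interpolation=cv2.INTER_CUBIC) for x in (p,s)]))
    print(manip.observe()["t"])
E
python3 - <<'E'
from h import *
retreat(203); look("m6")
E
```

```text
[(298, 220.8, 0.1242), (172, 171.0, 0.1276)] (array([0.52100432, 0.03714307]), 0.14664289355278015, np.float64(42.945415915123036))
jar_red_cap 0.71 [0.469 0.056 0.038] 0.054 160.8
jar_white_slim 0.56 [0.582 0.019 0.039] 0.065 342.9
jar_black_cap 0.75 [ 0.473 -0.003  0.037] 0.062 220.7
jar_white_low 0.76 [0.563 0.086 0.039] 0.064 48.1
carousel 0.84 [0.52  0.037 0.002] 0.001 272.5
jar_red_cap 0.73 [0.465 0.06  0.041] 0.06 158.9
jar_white_slim 0.75 [0.579 0.02  0.036] 0.062 342.7
jar_white_slim 0.25 [0.466 0.061 0.043] 0.059 156.9
jar_black_cap 0.86 [ 0.478 -0.002  0.041] 0.058 223.9
jar_white_low 0.62 [0.562 0.081 0.041] 0.06 46.3
23.9667
```

View pics/m6.png

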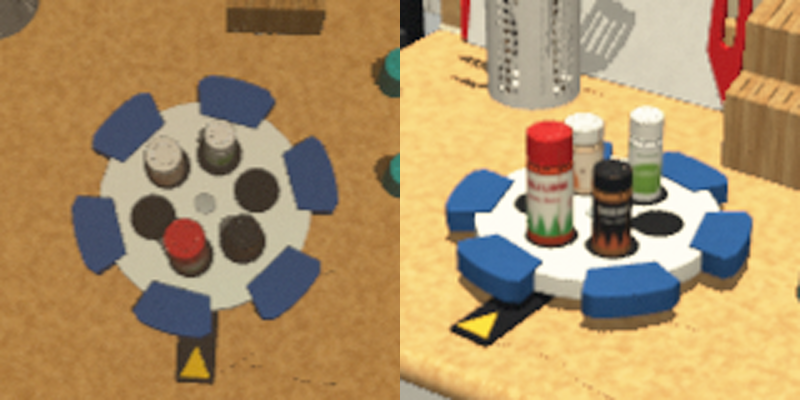

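```bash
cat >> h.py <<'E'
from scipy.optimize import minimize
def fit(p,ph0):
    im=cv2.resize(p["image"],None,fx=4,fy=4,interpolation=cv2.INTER_CUBIC)[600:1320,800:1600]; hsv=cv2.cvtColor(im,cv2.COLOR_RGB2HSV)
    M=((hsv[...,0]>98)&(hsv[...,0]<128)&(hsv[...,1]>75)&(hsv[...,2]>50)).astype(np.uint8)
    def ren(x):
        T=np.zeros_like(M)
        for k in range(6):
            a=np.radians(x[2]+60*k); n=np.linspace(-1,1,9)
            A=[(r,a+s*t) for r,t,ss in ((.150,np.radians(30)-.0295/.15,n),(.106,np.radians(30)-.0225/.106,n[::-1])) for s in ss for _ in [0] for r in [r]]
            P=[(pix(p,[x[0]+r*np.cos(b),x[1]+r*np.sin(b),.042])+.5)*4-[800,600] for r,b in A]
            cv2.fillPoly(T,[np.int32(np.round(np.array(P)*16))],1,shift=4)
        return T
    g=lambda x:-(ren(x)&M).sum()/((ren(x)|M).sum())
    x0=np.array([*C,ph0]); r=minimize(g,x0,method="Nelder-Mead",options=dict(initial_simplex=[x0,x0+[.004,0,0],x0+[0,.004,0],x0+[0,0,4]],xatol=1e-4,fatol=1e-5))
    return r.x,r.fun
E
python3 - <<'E'
from h import *
np.set_printoptions(precision=4,suppress=True)
p=vision.get_image("top"); print(fit(p,43))
print(fit(dict(p,image=cv2.imread("pics/top0.png")[:,:,::-1].copy()),48))
# arrow/tongue
hsv=cv2.cvtColor(p["image"],cv2.COLOR_RGB2HSV); m=(hsv[...,0]>20)&(hsv[...,0]<35)&(hsv[...,1]>200)&(hsv[...,2]>180); m[:295]=0;m[315:]=0;m[:,:280]=0;m[:,315:]=0
Y=np.array([ray(p,u,v,.007)[:2] for v,u in np.argwhere(m)]); d=Y.mean(0)-C; print(len(Y),d,np.degrees(np.arctan2(d[1],d[0])))
# red cap: centroid at z=.148
m=((hsv[...,0]<5)|(hsv[...,0]>174))&(hsv[...,1]>170)&(hsv[...,2]>110); m[:160]=0;m[320:]=0;m[:,:240]=0;m[:,:]&=np.arange(640)<340
u=np.argwhere(m).mean(0); w=ray(p,u[1],u[0],.146); d=w[:2]-C; print(m.sum(),u,w,np.hypot(*d),np.degrees(np.arctan2(d[1],d[0])))
E
```

```text
(array([  0.4299,   0.1213, 115.8834]), np.float64(212674453505534.56))
(array([ 0.4279,  0.1115, 69.7421]), np.float64(215237842734406.22))
53 [-0.1782  0.0142] 175.45593535359393
196 [255.352 293.398] [0.4648 0.0576 0.146 ] 0.0588967670391764 160.678022074497h.py:64: RuntimeWarning: overflow encountered in scalar negative
  g=lambda x:-(ren(x)&M).sum()/((ren(x)|M).sum())
```

```bash
sed -i 's/g=lambda x:.*/g=lambda x:-float((ren(x)\&M).sum())\/float((ren(x)|M).sum())/' h.py
python3 - <<'E'
from h import *
np.set_printoptions(precision=4,suppress=True)
p=vision.get_image("top"); print(fit(p,43))
print(fit(dict(p,image=cv2.imread("pics/top0.png")[:,:,::-1].copy()),48))
E
```

```text
(array([ 0.5221,  0.0384, 43.5607]), np.float64(-0.8192181361499323))
(array([ 0.5216,  0.0389, 49.8835]), np.float64(-0.8192944719294472))
```

```bash
sed -i 's/^C=.*/C=np.array([.5219,.0386])/; s/def fit(p,ph0):/def fit(p,ph0,half=False):/; s/        return T$/        if half: T[370:]=0\n        return T/; s/^    def ren(x):/    if half: M[370:]=0\n    def ren(x):/' h.py
python3 - <<'E'
from h import *
np.set_printoptions(precision=4,suppress=True)
p=vision.get_image("top"); print(fit(p,43),fit(p,43,True))
manip.move_pose(*pose(193.6,.25,sg=-1))
P,q=pose(193.6,.08,sg=-1); manip.movel(P,max_speed=.2)
P,q=pose(193.6,.012,sg=-1); print(manip.movel(P,max_speed=.06,max_force=8))
p=vision.get_image("top"); print(fit(p,43,True))
for a in (200,205,208):
    P,q=pose(a,.012,sg=-1); print(a,manip.movel(P,q,max_speed=.05,max_force=20))
    p=vision.get_image("top"); print(fit(p,a-200+43,True))
print(manip.observe()["t"]); save(p,"top7")
E
```

```text
(array([ 0.5224,  0.0383, 43.4463]), np.float64(-0.8187116958813697)) (array([ 0.5182,  0.0402, 43.4259]), np.float64(-0.8785622357050928))
False
(array([ 0.5183,  0.0404, 43.2987]), np.float64(-0.8775809855923649))
200 False
(array([ 0.5181,  0.0401, 43.6609]), np.float64(-0.8780912254991756))
205 False
(array([ 0.5181,  0.0396, 48.8632]), np.float64(-0.8626992853216052))
208 False
(array([ 0.518 ,  0.0391, 52.0497]), np.float64(-0.8644881170018281))
29.55
```

```bash
python3 - <<'E'
from h import *
np.set_printoptions(precision=4,suppress=True)
def F(t): p=vision.get_image("top"); print(t,fit(p,55,True),manip.observe()["tcp_pos"],manip.observe()["force"])
def go(a,z,**k): P,q=pose(a,z,sg=-1); manip.movel(P,q,**k)
go(211.4,.012,max_speed=.04); F("push")
manip.sleep(.3); F("wait")
go(209.4,.012,max_speed=.04); F("back")
go(209.4,.06,max_speed=.08); F("up")
go(209.4,.25,max_speed=.2)
j=list(manip.observe()["joint_positions"]); j[0]=1.2; manip.set_joints(j); F("away")
p=vision.get_image("top");print(fit(p,55)); look("m8")
E
```

```text
push (array([ 0.5182,  0.0392, 55.1041]), np.float64(-0.8706346656876692)) [ 0.4039 -0.0331  0.0119] [-0.3462 -0.9323  0.0651]
wait (array([ 0.5179,  0.039 , 55.2064]), np.float64(-0.871420704845815)) [ 0.4041 -0.0332  0.012 ] [ 0.3073 -1.2477  0.3925]
back (array([ 0.5179,  0.039 , 55.2113]), np.float64(-0.871810170736185)) [ 0.4017 -0.0292  0.012 ] [1.0079 0.2262 0.2633]
up (array([ 0.5179,  0.039 , 55.214 ]), np.float64(-0.8710313819049367)) [ 0.4012 -0.029   0.0595] [-0.1957 -0.312  -0.6244]
away (array([ 0.5182,  0.0391, 55.1257]), np.float64(-0.8696291530720096)) [0.0703 0.3957 0.2484] [0.4135 0.0244 1.0514]
(array([ 0.5221,  0.0378, 54.8071]), np.float64(-0.8181545193256402))
[(206, 228.7, 0.1269), (218, 180.0, 0.1294)] (array([0.518 , 0.0351]), 0.14459866285324097, np.float64(53.49414923632482))
carousel 0.95 [0.522 0.038 0.002] 0.0 282.3
jar_red_cap 0.76 [0.464 0.045 0.041] 0.058 173.6
jar_white_slim 0.46 [0.583 0.035 0.036] 0.062 356.5
jar_black_cap 0.62 [ 0.487 -0.009  0.039] 0.059 234.2
jar_white_low 0.81 [0.555 0.093 0.036] 0.063 58.6
jar_white_low 0.36 [0.581 0.035 0.036] 0.059 356.9
carousel 0.74 [0.519 0.036 0.002] 0.003 222.1
jar_white_slim 0.56 [0.579 0.034 0.039] 0.057 355.7
jar_black_cap 0.72 [ 0.487 -0.012  0.04 ] 0.062 235.4
jar_white_low 0.61 [0.549 0.086 0.039] 0.055 60.6
35.175
```

View pics/m8.png

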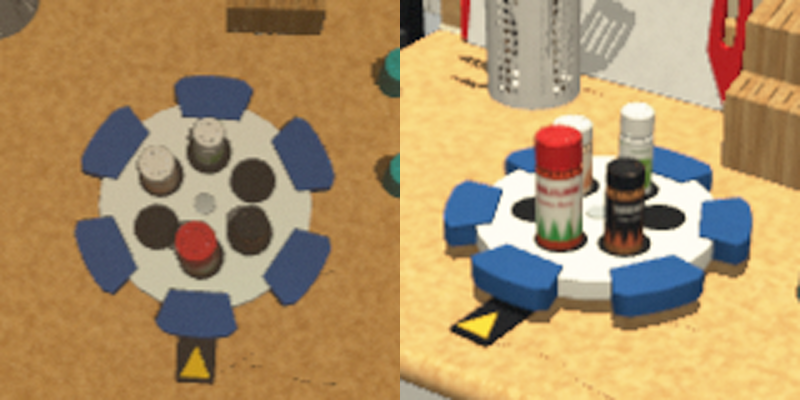

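```bash
python3 -c "
from rig import manip
manip.sleep(.3); print(manip.finish_job())"
```

```text
the job is handed in; nothing more can be done
None
```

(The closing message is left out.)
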